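Ready the biscuit press for filling

ROBOT

A 6-joint arm with a two-finger parallel gripper is mounted at the origin on a cart in front of the work surface, level with it; the furniture and walls round the work are solid. World frame = base frame: x ahead of the robot, y to its left, z up, the work surface at z = 0. Lengths are in mm, angles in rad, forces in N, time in s.
With the tool pointing down it reaches from about 300 to 775 mm from the base axis. Payload 14.6 kg.
Tool frame: the origin (TCP) lies midway between the tips of the shut fingers; the grasp point (between the pads) lies 19 mm behind it; z points along the fingers, y is the direction in which the jaws open and shut (so a half turn about z gives the same grasp; the last joint's range is limited). The gripper opens to 94 mm and grips with 3 to 60 N. Pads are 16 mm wide; open, the fingers measure 119 mm over their backs; the gripper's body (75 mm by 177 mm) begins 78 mm behind the grasp point.
Start: joints at [-1.228, 0.3, 1.521, -0, 1.321, -0.067], TCP at [219.126, -504.453, 205.446] pointing down, gripper open.
Joint ranges: [-3.03, 3.03], [-0.79, 2.21], [0.23, 2.52], [-1.04, 4.18], [0, 3.07], [-2.55, 2.55]. Speed limits (rad/s): [2.22, 2.22, 2.57, 3.14, 3.14, 3.14].

INTERFACE

Orientations are given as [roll, pitch, yaw] about the fixed x, y, z axes, in that order (R = Rz(yaw) Ry(pitch) Rx(roll)).
In Python, from cell import manip gives the robot as it stands.
- The arm moves only by the tool play_rows, never from a script. Its argument "commands" is a list of rows, each an object of numbers: "x", "y", "z": the shift along the tool's x, y, z in m; "wx", "wy", "wz": the turn, a rotation vector about the tool's x, y, z in degrees; "grip": the opening, from 0 (shut) to 1 (fully open). In form: [{"x": .., "y": .., "z": .., "wx": .., "wy": .., "wz": .., "grip": ..}, ...]. A call has 1 to 20 rows; each row shifts and turns the commanded pose from where the row before left it, along the tool's axes as they then stand; what a row does not reach is not made up. A row lasts 1/8 s, in which the tool goes at most 62.5 mm and 10.7 degrees, less where a joint would pass 70% of its speed; a pose out of reach is approached as far as the arm can. A call is refused whole if a number of a shift passes 0.0625 or a number of a turn 10.7, either way. A call with a gripper value outside its range is refused whole. The fingers move at their own pace and stop on an object; "squeeze" is the grip in N (left out, the last holds). Time passes only in rows, so rows that do not move let the fingers close. It gives the time, the measured TCP pose, the force and the opening at its end, in the units of the state.
- manip.read_state(): the state, without advancing time (a new reading comes with each control period).
- manip.camera(name): name is "scene" or "top" or "wrist"; returns (picture, depth): 480x640x3 uint8, red, green, blue; 480x640 float32, mm along the optical axis (not along the pixel's ray), 0 where there is no reading.
- manip.camera_info(name): a dict with "intrinsics" (3x3 intrinsics, pixels), "k1" (the pictures are not rectified: a ray, as slopes to the right and down, at radius r is drawn at 1 + k1 r^2 times it, then the intrinsics apply), "camera_from_world" (4x4, takes a point from world to camera coordinates); the wrist camera has in their place "tool_from_camera" (4x4, takes a point from camera to tool coordinates, whose origin is the TCP and whose axes are the flange's). Camera axes: x right, y up, looking along -z (the intrinsics and any distortion apply to the point x, -y, -z); pixel columns grow to the right and rows downward; lengths in mm; the calibration is good to about 2 mm. A picture is of the moment at which its call begins: read the wrist's pose just before it. camera_info takes no time and is no camera call.
- manip.sign_off(): hands the job in, once; it reports no verdict.
The state is a dict: "clock": time; "joints": joint angles; "qd": joint speeds; "effort": joint torques, N m; "eef_pos": TCP position; "eef_rot": TCP orientation; "wrist_force": force on the tool from outside, world axes, zero at the start; "moment": the same for the moment, N m; "finger_gap": finger opening in mm.
Only numpy, scipy, OpenCV 4.12 (cv2) and the standard library are available. Lean on these libraries where they do the work, as an engineer would, in place of code of your own. Each camera call takes 0.05 s, during which the arm holds its last target.

TASK

Get the biscuit press ready for filling. First put the loose pattern disc away flat and squarely on top of the disc that lies on the stand's dock, and let go of it; then take the plunger by its wooden knob and draw it straight up along its leaning barrel, without wrenching it, until all of the red ring has come out of the white collar, keeping the blue ring inside. Finish while still gripping the plunger, held still at that height, and leave the tin, the spice jar and the mug where they are.

Things in the scene. Friction and masses are not known exactly. Their poses are not given: they have to be found in the camera images.
- stand: fixed wooden board 160 (x) x 280 (y) x 18 mm carrying the press; origin at the centre of its underside on the worktop, z up, -x is its front edge. A grey block (85 x 72 mm, top 54 mm above the worktop) at (30, 65) mm carries the barrel. It differs in place and yaw from run to run.
- dock (a point): centre of the top face of the round grey dock (66 mm across) on the board, at (0, -85, 22) mm in the stand's frame; 22 mm above the worktop
- barrel: fixed round aluminium barrel, 44 mm across, with a white collar (50 mm across, 14 mm tall) at its mouth; it leans 18 degrees from vertical, towards the stand's -x. Origin on its axis at the floor of the bore; its z axis points up along the bore, its y is the stand's y. The bore is round, 20.4 mm across, 112 mm deep, open at the top. Origin at (18, 65, 62) mm in the stand's frame.
- collar (a point): centre of the collar's mouth (top face), 112 mm along the barrel's z from the barrel's origin
- plunger: loose plunger, 150 g: steel rod 18 mm across and 128 mm long, standing in the bore at the start with its foot on the bore's floor; origin at the centre of the foot, z up along the rod to the knob. A red ring covers the rod from 60 to 72 mm above the foot, a blue ring from 26 to 38 mm, so the red ring is all out of the collar once the plunger is drawn 52 mm and the blue one begins to show at 74 mm. It turns freely about its axis; released, it may slide back down.
- knob (a point): middle of the round wooden knob (30 mm across, 40 mm tall along the rod), on the rod's axis 147 mm above the foot; at the start it stands 35 mm beyond the collar, the knob's lower end 15 mm beyond it
- docked_disc: aluminium pattern disc, 58 mm across, 10 mm thick, with a ring of six dark dots, lying loose on the dock; origin at the centre of its underside
- loose_disc: aluminium pattern disc, 58 mm across, 10 mm thick, 60 g, with a ring of five dark dots, lying flat on the worktop to the right of the stand; origin at the centre of its underside, z up
- tin: bystander: food tin 86 mm across, 40 mm tall, on the worktop; origin at the centre of its underside; it and the loose disc may have changed places
- spice_jar: bystander: glass spice jar with red cap, 45 mm across, 106 mm tall; origin at the centre of its underside
- mug: bystander: red mug with pale dots, about 87 x 117 x 97 mm with its handle; origin at the centre of its underside
Not all that is in view belongs to the job. What is shaped like the loose_disc but green or yellow is not meant.

How it is judged (in metres and radians):
On the way, in this order (a step that is already met when the one before it is completed fails the run):
1. the loose disc lies flat and square on the docked one, let go (horizontal distance between loose_disc and docked_disc below 0.006 m and z of loose_disc in the frame of docked_disc between 0.008 and 0.012 m and angle between each of loose_disc, docked_disc's own z axis and vertical below 0.06 rad and horizontal distance between docked_disc and dock below 0.008 m and contact force between the fingers and loose_disc below 0.1 N and z of plunger in the frame of barrel below 0.01 m), for 0.2 s.
2. the plunger is drawn until the red ring is out of the collar, gripped (z of plunger in the frame of barrel between 0.05 and 0.076 m and x of plunger in the frame of barrel between -0.004 and 0.004 m and y of plunger in the frame of barrel between -0.004 and 0.004 m and angle between the z axis of plunger and the z axis of barrel, either way round below 0.06 rad and contact force between the fingers and plunger above 2 N), for 0.2 s.
At the end, for the whole second after the job is handed in: Loose disc flat (0.06 rad) on the docked one, centres within 6 mm, docked disc within 8 mm of the dock's centre; plunger drawn 50 to 76 mm (red ring out, blue in), foot in the bore within 4 mm of its axis, aligned within 0.06 rad, gripped by the fingers (over 2 N) and still (under 20 mm/s) (all of step 2 and horizontal distance between loose_disc and docked_disc below 0.006 m and z of loose_disc in the frame of docked_disc between 0.008 and 0.012 m and angle between each of loose_disc, docked_disc's own z axis and vertical below 0.06 rad and horizontal distance between docked_disc and dock below 0.008 m and linear speed of each of plunger, loose_disc below 0.02 m/s); the arm keeps its last pose, push and grip.
It fails at once if the blue ring comes out of the collar (drawn over 78 mm) (z of plunger in the frame of barrel above 0.078 m).
It fails at once if the plunger is wrenched in its bore (over 40 N between plunger and barrel) (contact force between plunger and barrel above 40 N).
It fails at once if the tin, spice jar or mug is moved more than 30 mm (distance of any of tin, spice_jar, mug from where it was at the start of the episode above 0.03 m).
It also fails if it takes over 54 s, if anything falls off the work surface, if the arm or the gripper's body presses on something with over 40 N, if the wrist force passes 120 N, or if a joint passes its speed limit or range.

## Working session

There is one attempt and no reset: what is moved stays moved. The work goes in short steps, Python scripts to look and compute and a tool call to move; the robot and the scene stay as the last step left them, time stands still between calls to the robot, and variables do not carry over. Pictures are saved under pics/ and viewed, and the job is handed in when it is done.

Besides the shell and the picture viewer there is one more tool, called after "Emit:" as name(argument=value, ...), one argument or row to a line, values as JSON. play_rows: Moves the arm, as the interface text tells. Its arguments: {"type":"object","properties":{"commands":{"type":"array"},"squeeze":{"type":"number"}},"required":["commands"]}

```bash
mkdir -p pics; ls
python3 - <<'E'
from cell import manip
import cv2,numpy as np
np.set_printoptions(precision=4,suppress=True)
print(manip.read_state())
for n in ["scene","top","wrist"]:
    p,d=manip.camera(n)
    np.savez(f"pics/{n}0.npz",p=p,d=d)
    cv2.imwrite(f"pics/{n}0.png",p[:,:,::-1])
    print(n,manip.camera_info(n))
E
```

```text
pics
{'clock': 0.0, 'joints': array([-1.2276,  0.3005,  1.5216,  0.    ,  1.3207, -0.0666]), 'qd': array([ 0.0001,  0.0002, -0.0006, -0.    ,  0.0002, -0.0006]), 'effort': array([  0.0001, -53.1811, -35.2736,   0.0708,   0.0243,  -0.0001]), 'eef_pos': array([ 219.036 , -504.1989,  204.8559]), 'eef_rot': array([-3.1404, -0.0001,  0.4098]), 'wrist_force': array([-0.1959,  0.5909,  0.3693]), 'moment': array([ 0.0159, -0.029 , -0.019 ]), 'finger_gap': 93.9823534958707}
scene {'intrinsics': array([[522.4674,   0.    , 322.7796],
       [  0.    , 522.4674, 238.1132],
       [  0.    ,   0.    ,   1.    ]]), 'k1': -0.030061264739933265, 'camera_from_world': array([[   -0.5071,    -0.8619,     0.0041,   154.2761],
       [    0.6151,    -0.3586,     0.7022,  -492.5117],
       [   -0.6037,     0.3586,     0.712 , -1037.2446],
       [    0.    ,     0.    ,     0.    ,     1.    ]])}
top {'intrinsics': array([[442.8066,   0.    , 327.9755],
       [  0.    , 442.8066, 241.5676],
       [  0.    ,   0.    ,   1.    ]]), 'k1': 0.0051705978212106245, 'camera_from_world': array([[   0.0283,   -0.9996,   -0.0012, -183.6594],
       [   0.9815,    0.0275,    0.1894, -582.305 ],
       [  -0.1893,   -0.0066,    0.9819, -958.9993],
       [   0.    ,    0.    ,    0.    ,    1.    ]])}
wrist {'intrinsics': array([[355.6037,   0.    , 318.454 ],
       [  0.    , 355.6037, 238.4397],
       [  0.    ,   0.    ,   1.    ]]), 'k1': -0.06808263406265712, 'tool_from_camera': array([[   0.0008,    0.9733,    0.2297,   66.7512],
       [   1.    ,   -0.0008,   -0.0001,    0.5655],
       [   0.0001,    0.2297,   -0.9733, -179.848 ],
       [   0.    ,    0.    ,    0.    ,    1.    ]])}
```

View pics/scene0.png

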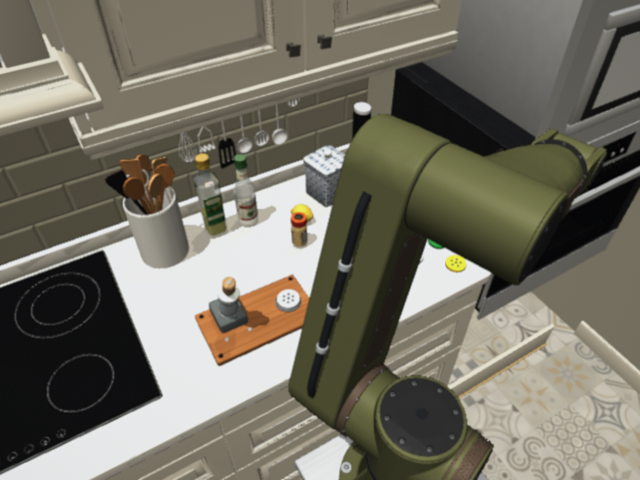

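View pics/top0.png

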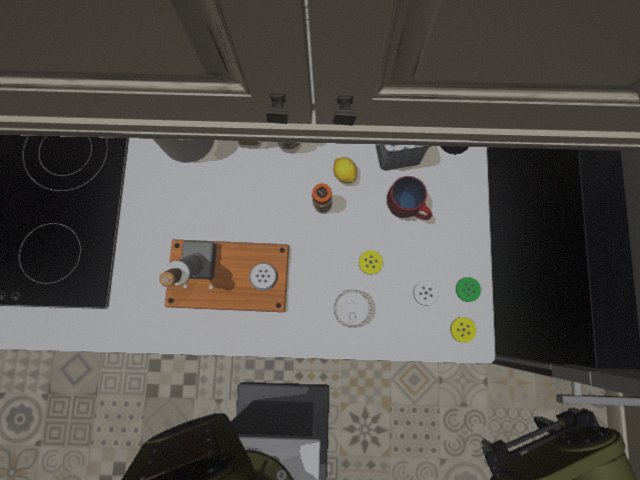

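View pics/wrist0.png

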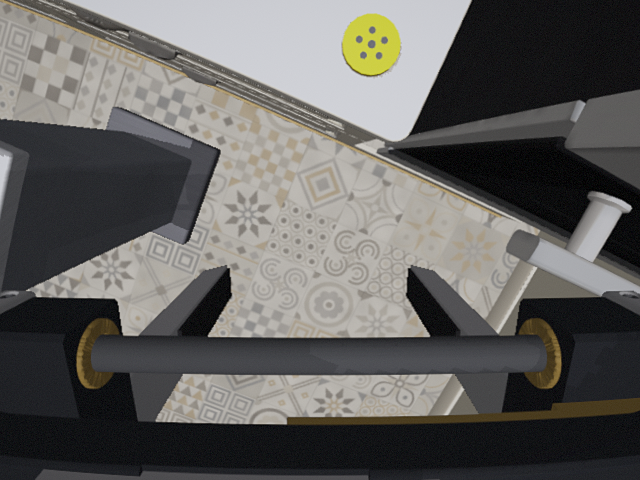

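```bash
cat > h.py <<'E'
from cell import manip
import cv2,numpy as np
from scipy.spatial.transform import Rotation as R
np.set_printoptions(precision=4,suppress=True)
def rays(info,uv):
    uv=np.asarray(uv,float).reshape(-1,1,2)
    n=cv2.undistortPoints(uv,info["intrinsics"],np.array([info["k1"],0,0,0,0.])).reshape(-1,2)
    return np.c_[n[:,0],-n[:,1],-np.ones(len(n))]
def wfc(name,st=None):
    i=manip.camera_info(name)
    if name!="wrist": return np.linalg.inv(i["camera_from_world"]),i
    T=np.eye(4);T[:3,:3]=R.from_euler("xyz",st["eef_rot"]).as_matrix();T[:3,3]=st["eef_pos"]
    return T@i["tool_from_camera"],i
def onplane(name,uv,z,st=None):
    T,i=wfc(name,st); d=rays(i,uv)@T[:3,:3].T; o=T[:3,3]
    return o+d*((z-o[2])/d[:,2])[:,None]
def ray(name,uv,st=None):
    T,i=wfc(name,st); d=rays(i,uv)@T[:3,:3].T
    return T[:3,3],d/np.linalg.norm(d,axis=1)[:,None]
def cloud(name,depth,st=None):
    T,i=wfc(name,st); h,w=depth.shape
    u,v=np.meshgrid(np.arange(w),np.arange(h))
    c=rays(i,np.c_[u.ravel(),v.ravel()])*depth.reshape(-1,1)
    return (c@T[:3,:3].T+T[:3,3]).reshape(h,w,3)
def project(name,P,st=None):
    T,i=wfc(name,st); c=(np.asarray(P,float)-T[:3,3])@T[:3,:3]
    c=c*np.array([1,-1,-1.]); 
    return cv2.projectPoints(c.reshape(-1,1,3),np.zeros(3),np.zeros(3),i["intrinsics"],np.array([i["k1"],0,0,0,0.]))[0].reshape(-1,2)
E
python3 - <<'E'
from h import *
a=np.load("pics/top0.npz");p,d=a["p"],a["d"]
C=cloud("top",d)
for u,v,n in [(426,293,"loose"),(352,308,"tin"),(263,276,"docked"),(371,262,"y1"),(230,290,"board"),(300,230,"table"),(195,258,"block"),(410,198,"mug"),(322,200,"jar"),(450,330,"table"),(168,278,"knob")]:
    print(n,C[v,u], np.median(C[v-2:v+3,u-2:u+3,2]))
# board corners screws; red-brown mask
hsv=cv2.cvtColor(p,cv2.COLOR_RGB2HSV)
m=((hsv[...,0]<18)&(hsv[...,1]>110)).astype(np.uint8); m[:230]=0;m[330:]=0;m[:,:150]=0;m[:,300:]=0
cs,_=cv2.findContours(m,cv2.RETR_EXTERNAL,cv2.CHAIN_APPROX_NONE);c=max(cs,key=cv2.contourArea)
r=cv2.minAreaRect(np.concatenate([x for x in cs if cv2.contourArea(x)>20])); b=cv2.boxPoints(r); print(r,b); print(onplane("top",b,18))
crop=cv2.resize(p[220:340,150:300],None,fx=5,fy=5,interpolation=cv2.INTER_CUBIC)
cv2.imwrite("pics/board.png",crop[:,:,::-1])
crop=cv2.resize(p[230:350,330:490],None,fx=5,fy=5,interpolation=cv2.INTER_CUBIC)
cv2.imwrite("pics/discs.png",crop[:,:,::-1])
E
```

```text
loose [ 479.7469 -399.6014   11.0915] 11.305167969501554
tin [ 438.8106 -225.6598   40.9681] 38.25706887119941
docked [506.2819 -19.6493  34.6904] 33.257565651885216
y1 [ 549.1651 -270.1855   12.2747] 12.122118384446367
board [473.2249  57.6471  18.858 ] 18.662807682900166
table [625.0534 -97.8944  -1.7209] 0.5966019010093078
block [533.7171 119.2859 103.4258] 96.80050510741205
mug [ 711.1219 -364.7058    5.9913] 10.248619465107367
jar [ 670.8723 -151.6449  106.0412] 105.6610372230997
table [ 396.4174 -456.2322    1.3288] 3.259645082314819
knob [477.133  130.2655 221.3996] 222.0732653674835
((223.31509399414062, 275.2528076171875), (126.27201080322266, 66.93675994873047), 2.4895529747009277) [[158.7849 305.9471]
 [161.6924 239.0736]
 [287.8453 244.5585]
 [284.9377 311.4321]]
[[432.0022 219.7521  18.    ]
 [589.4309 228.7429  18.    ]
 [584.5814 -71.8883  18.    ]
 [427.6055 -72.3249  18.    ]]
```

View pics/board.png

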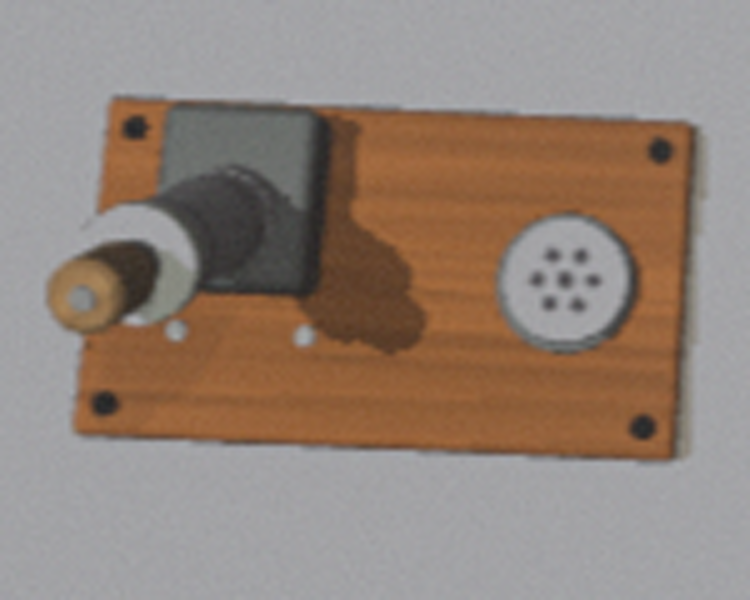

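View pics/discs.png

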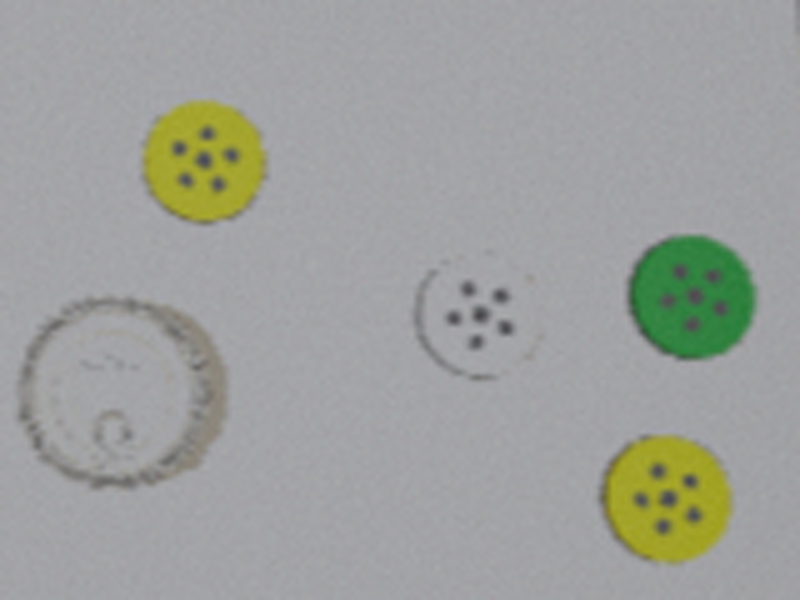

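Candidates for the loose disc in the top view are the white disc with five dots (426,293), docked disc with six dots (263,276), yellow (371,262) and (463,329), green (468,289), and the tin (352,308). By the description I choose the white one at (426,293). The crop shows five dots round a centre dot. The lean of the knob to (166,279) is also clear.

```bash
cat >> h.py <<'E'
def pose(st):
    return np.array(st["eef_pos"]),R.from_euler("xyz",st["eef_rot"])
def delta(pt,Rt):
    p,r=pose(manip.read_state())
    w=(r.inv()*Rt).as_rotvec(degrees=True)
    print("now",p,r.as_euler("xyz"),"turn(tool,deg)",w,"| shift in current axes mm",r.inv().apply(pt-p),"| shift in target axes",Rt.inv().apply(pt-p))
E
python3 - <<'E'
from h import *
s=np.array([(135,127),(660,151),(642,428),(104,404)])/5+[150,220]-.4
S=onplane("top",s,18);print("screws",S)
e=(S[0]-S[1]+S[3]-S[2])[:2]; yaw=np.arctan2(-e[0],e[1])
f=(S[0]-S[3]+S[1]-S[2])[:2]; yaw2=np.arctan2(f[1],f[0]);print("yaw",yaw,yaw2, np.linalg.norm(e)/2,np.linalg.norm(f)/2)
c=S.mean(0);c[2]=0
Rs=R.from_euler("z",(yaw+0*yaw2))
print("centre",c,"dock",c+Rs.apply([0,-85,22]))
B=c+Rs.apply([18,65,62]);ax=Rs.apply([-np.sin(np.radians(18)),0,np.cos(np.radians(18))])
print("barrel",B,ax,"knob",B+147*ax,"top",B+167*ax, project("top",[B+167*ax]))
print("docked",onplane("top",[(113-.4+150,56-.4+220)],32))
L=onplane("top",[(330+480/5-.4,230+315/5-.4)],10);print("loose",L)
delta(np.array([L[0,0],L[0,1]-15,150]),R.from_euler("xyz",[np.pi,0,np.pi/2]))
E
```

```text
screws [[576.1154 191.9807  18.    ]
 [571.5471 -57.6717  18.    ]
 [441.3872 -55.6148  18.    ]
 [445.4476 194.1588  18.    ]]
yaw -0.017275501013369356 -0.016235363536061226 249.75024960679275 130.43101456474554
centre [508.6243  68.2132   0.    ] dock [507.156  -16.7741  22.    ]
barrel [527.7445 132.8926  62.    ] [-0.309   0.0053  0.9511] knob [482.3257 133.6773 201.8053] top [476.1463 133.7841 220.8264] [[166.189  278.5044]]
docked [[507.4763 -18.2653  32.    ]]
loose [[ 480.743  -398.9153   10.    ]]
now [ 219.0606 -504.2862  205.042 ] [-3.1408 -0.      0.4098] turn(tool,deg) [ -0.0414  -0.0294 -66.5202] | shift in current axes mm [276.0196  21.419   55.0327] | shift in target axes [ 90.371  261.6824  55.042 ]
```

Emit:
play_rows(
  commands=[
    {"wz":-9.5},
    {"wz":-9.5},
    {"wz":-9.5},
    {"wz":-9.5},
    {"wz":-9.5},
    {"wz":-9.5},
    {"wz":-9.5},
    {"y":0.05,"x":0.018,"z":0.01},
    {"y":0.052,"x":0.018,"z":0.01},
    {"y":0.053,"x":0.018,"z":0.01},
    {"y":0.053,"x":0.018,"z":0.01},
    {"y":0.053,"x":0.018,"z":0.015},
    {"z":0},
    {"z":0},
  ],
)

```text
$.commands[0]: bad value
```

Run:
```python
from h import *
st=manip.read_state();print(st["clock"],st["eef_pos"],st["eef_rot"],st["joints"])
p,d=manip.camera("wrist");np.savez("pics/w1.npz",p=p,d=d);cv2.imwrite("pics/w1.png",p[:,:,::-1])
print(project("wrist",[[480.7,-398.9,10]],st))
```

```text
0.15 [ 219.0606 -504.2862  205.042 ] [-3.1408 -0.      0.4098] [-1.2276  0.3003  1.5214 -0.      1.3207 -0.0666]
[[326.2724 -74.8454]]
```

View pics/w1.png

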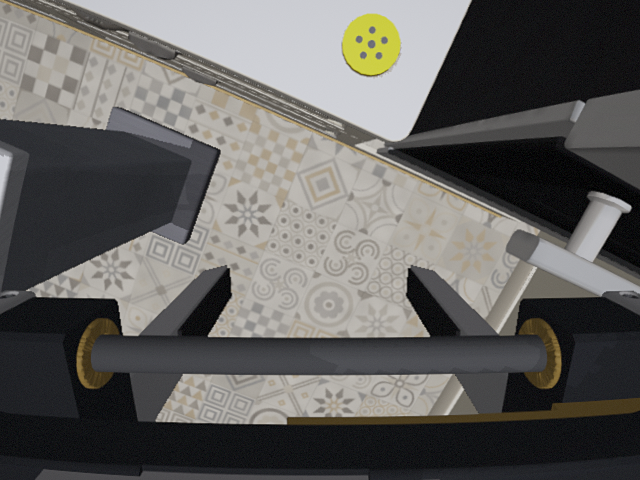

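Emit:
play_rows(
  commands=[
    {"x":0,"y":0,"z":0,"wx":0,"wy":0,"wz":-9.5,"grip":1},
    {"x":0,"y":0,"z":0,"wx":0,"wy":0,"wz":-9.5,"grip":1},
    {"x":0,"y":0,"z":0,"wx":0,"wy":0,"wz":-9.5,"grip":1},
    {"x":0,"y":0,"z":0,"wx":0,"wy":0,"wz":-9.5,"grip":1},
    {"x":0,"y":0,"z":0,"wx":0,"wy":0,"wz":-9.5,"grip":1},
    {"x":0,"y":0,"z":0,"wx":0,"wy":0,"wz":-9.5,"grip":1},
    {"x":0,"y":0,"z":0,"wx":0,"wy":0,"wz":-9.5,"grip":1},
    {"x":0.018,"y":0.052,"z":0.011,"wx":0,"wy":0,"wz":0,"grip":1},
    {"x":0.018,"y":0.052,"z":0.011,"wx":0,"wy":0,"wz":0,"grip":1},
    {"x":0.018,"y":0.052,"z":0.011,"wx":0,"wy":0,"wz":0,"grip":1},
    {"x":0.018,"y":0.052,"z":0.011,"wx":0,"wy":0,"wz":0,"grip":1},
    {"x":0.018,"y":0.052,"z":0.011,"wx":0,"wy":0,"wz":0,"grip":1},
    {"x":0,"y":0,"z":0,"wx":0,"wy":0,"wz":0,"grip":1},
    {"x":0,"y":0,"z":0,"wx":0,"wy":0,"wz":0,"grip":1},
  ],
)

```text
clock: 1.95
eef_pos: [478.8, -414.6, 150.3]
eef_rot: [-3.141, -0.0, 1.571]
wrist_force: [-0.2, -0.9, -0.0]
finger_gap: 93.7
```

Run:
```python
from h import *
st=manip.read_state();print(st["clock"],st["eef_pos"],st["eef_rot"],st["joints"])
p,d=manip.camera("wrist");np.savez("pics/w2.npz",p=p,d=d);cv2.imwrite("pics/w2.png",p[:,:,::-1])
print(project("wrist",[[480.7,-398.9,10]],st))
```

```text
1.95 [ 478.7726 -414.6241  150.2535] [-3.1411 -0.0003  1.5706] [-0.7715  0.5312  1.327  -0.0002  1.2839 -0.7712]
[[319.8053 211.3215]]
```

View pics/w2.png

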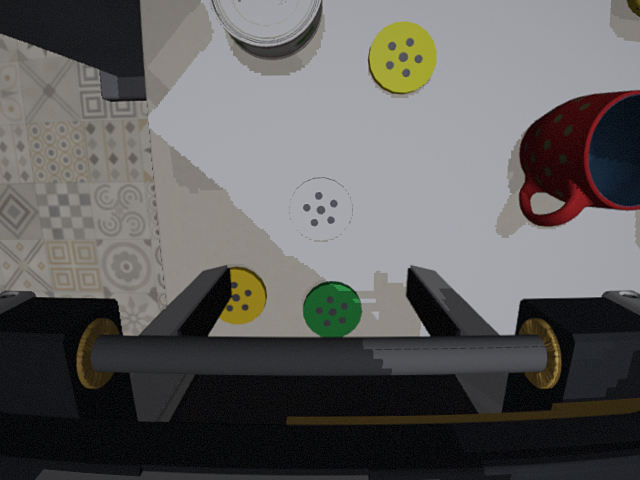

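Run:
```python
from h import *
st=manip.read_state()
p=np.load("pics/w2.npz")["p"]
g=cv2.cvtColor(p,cv2.COLOR_RGB2GRAY)[180:240,290:355]
m=(g<130).astype(np.uint8)
n,l,s,c=cv2.connectedComponentsWithStats(m)
q=[(c[i]+[290,180]) for i in range(1,n) if 15<s[i,4]<200];print(q)
P=onplane("wrist",q,10,st);print(P, P.mean(0))
delta(np.array([P[:,0].mean(),P[:,1].mean(),3]),R.from_euler("xyz",[np.pi,0,np.pi/2]))
```

```text
[array([318.2708, 195.3333]), array([333.3111, 203.0222]), array([306.2727, 207.1818]), array([320.5185, 209.6111]), array([330.4444, 219.6667]), array([313.9286, 222.1905])]
[[ 479.0438 -384.8551   10.    ]
 [ 492.658  -391.819    10.    ]
 [ 468.1501 -395.6106   10.    ]
 [ 481.0824 -397.8399   10.    ]
 [ 490.1721 -407.1199   10.    ]
 [ 475.0572 -409.4658   10.    ]] [ 481.0272 -397.7851   10.    ]
now [ 478.4347 -415.0227  150.6183] [-3.1415  0.0001  1.5698] turn(tool,deg) [-0.0034  0.0072 -0.0589] | shift in current axes mm [ 17.2588   2.5837 147.616 ] | shift in target axes [ 17.2376   2.5925 147.6183]
```

Emit:
play_rows(
  commands=[
    {"x":0.017,"y":0.0025,"z":0.04,"wx":0,"wy":0,"wz":0,"grip":1},
    {"x":0,"y":0,"z":0.045,"wx":0,"wy":0,"wz":0,"grip":1},
    {"x":0,"y":0,"z":0.035,"wx":0,"wy":0,"wz":0,"grip":1},
    {"x":0,"y":0,"z":0.016,"wx":0,"wy":0,"wz":0,"grip":1},
    {"x":0,"y":0,"z":0.011,"wx":0,"wy":0,"wz":0,"grip":1},
    {"x":0,"y":0,"z":0,"wx":0,"wy":0,"wz":0,"grip":1},
    {"x":0,"y":0,"z":0,"wx":0,"wy":0,"wz":0,"grip":1},
  ],
  squeeze=15,
)

```text
clock: 2.88
eef_pos: [482.1, -398.1, 4.6]
eef_rot: [3.14, 0.001, 1.57]
wrist_force: [-0.0, 0.1, 0.5]
finger_gap: 94.0
```

Emit:
play_rows(
  commands=[
    {"x":0,"y":0,"z":0,"wx":0,"wy":0,"wz":0,"grip":0.5},
    {"x":0,"y":0,"z":0,"wx":0,"wy":0,"wz":0,"grip":0.5},
    {"x":0,"y":0,"z":0,"wx":0,"wy":0,"wz":0,"grip":0.5},
    {"x":0,"y":0,"z":0,"wx":0,"wy":0,"wz":0,"grip":0.5},
    {"x":0,"y":0,"z":0,"wx":0,"wy":0,"wz":0,"grip":0.5},
    {"x":0,"y":0,"z":0,"wx":0,"wy":0,"wz":0,"grip":0.5},
    {"x":0,"y":0,"z":0,"wx":0,"wy":0,"wz":0,"grip":0.5},
  ],
  squeeze=15,
)

```text
clock: 3.75
eef_pos: [481.7, -397.5, 3.5]
eef_rot: [3.142, 0.0, 1.57]
wrist_force: [-0.2, 0.4, 0.2]
finger_gap: 56.2
```

Emit:
play_rows(
  commands=[
    {"x":0,"y":0,"z":0,"wx":0,"wy":0,"wz":0,"grip":0.4},
    {"x":0,"y":0,"z":-0.01,"wx":0,"wy":0,"wz":0,"grip":0.4},
    {"x":0,"y":0,"z":-0.02,"wx":0,"wy":0,"wz":0,"grip":0.4},
    {"x":0,"y":0,"z":-0.03,"wx":0,"wy":0,"wz":0,"grip":0.4},
    {"x":0,"y":0,"z":-0.03,"wx":0,"wy":0,"wz":0,"grip":0.4},
    {"x":0,"y":0,"z":0,"wx":0,"wy":0,"wz":0,"grip":0.4},
    {"x":0,"y":0,"z":0,"wx":0,"wy":0,"wz":0,"grip":0.4},
  ],
  squeeze=20,
)

```text
clock: 4.62
eef_pos: [481.4, -397.3, 93.1]
eef_rot: [-3.141, -0.0, 1.57]
wrist_force: [0.1, 0.2, -0.5]
finger_gap: 56.1
```

Run:
```python
from h import *
st=manip.read_state();print(st["clock"],st["eef_pos"],st["eef_rot"],st["finger_gap"],st["wrist_force"])
p,d=manip.camera("wrist");np.savez("pics/w3.npz",p=p,d=d);cv2.imwrite("pics/w3.png",p[:,:,::-1])
```

```text
4.625 [ 481.4425 -397.3216   93.1235] [-3.1412 -0.0003  1.5705] 56.07297880934155 [ 0.1261  0.2032 -0.5088]
```

View pics/w3.png

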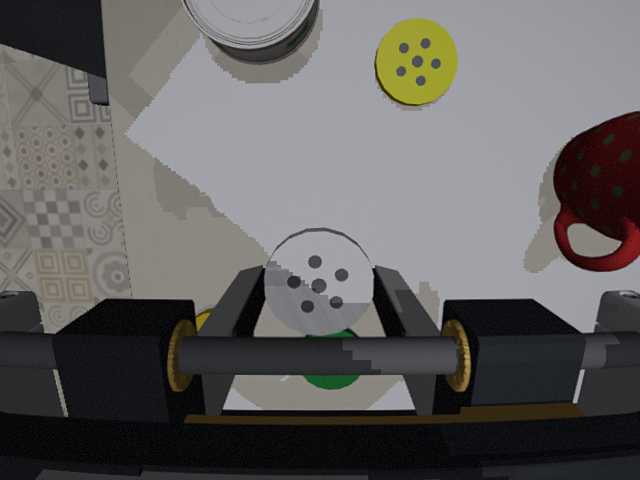

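Run:
```python
from h import *
st=manip.read_state()
a=np.load("pics/w3.npz");p,d=a["p"],a["d"]
C=cloud("wrist",d,st)
m=np.zeros(d.shape,bool);m[245:325,285:355]=1
X=C[m];X=X[abs(X[:,2]-99)<12];print(len(X))
c=X.mean(0);u,s,vt=np.linalg.svd(X-c,full_matrices=False);n=vt[2]*np.sign(vt[2,2]);print("z",c,"n",n,s[2]/len(X)**.5)
g=cv2.cvtColor(p,cv2.COLOR_RGB2GRAY)[240:330,270:370]
for th in (70,85,100):
    k,l,s,cc=cv2.connectedComponentsWithStats((g<th).astype(np.uint8))
    q=[cc[i]+[270,240] for i in range(1,k) if 60<s[i,4]<300];print(th,np.array(q).tolist())
    if q:
        P=onplane("wrist",q,c[2],st);print(pose(st)[1].inv().apply(P-st["eef_pos"]))
```

```text
5583
z [ 482.6521 -396.658    99.785 ] n [ 0.0016 -0.001   1.    ] 0.6212632586853701
70 [[293.29457364341084, 281.5426356589147], [307.05172413793105, 306.01724137931035]]
[[  2.3506 -12.1284  -7.1893]
 [-11.2187  -5.1493  -7.2095]]
85 [[314.5655737704918, 261.3524590163934], [340.9916666666667, 274.375], [293.5, 281.42028985507244], [318.24844720496895, 285.3478260869565], [335.7692307692308, 302.1709401709402], [307.0229007633588, 306.03053435114504]]
[[ 13.2059  -1.1689  -7.1901]
 [  6.2667  12.3343  -7.2106]
 [  2.4176 -12.0216  -7.1894]
 [  0.2967   0.7058  -7.2044]
 [ -9.0321   9.8586  -7.2227]
 [-11.2263  -5.1644  -7.2095]]
100 [[314.6046511627907, 261.4496124031008], [341.04651162790697, 274.5658914728682], [293.46308724832215, 281.69127516778525], [318.2705882352941, 285.5], [336.00757575757575, 302.3181818181818], [307.04285714285714, 305.9785714285714]]
[[ 13.1545  -1.1492  -7.1902]
 [  6.1638  12.3641  -7.2107]
 [  2.2699 -12.043   -7.1895]
 [  0.2134   0.7172  -7.2045]
 [ -9.1149   9.9842  -7.2229]
 [-11.1969  -5.1538  -7.2095]]
```

Emit:
play_rows(
  commands=[
    {"x":0.03,"y":0.002,"z":-0.007,"wx":0,"wy":0,"wz":0,"grip":0.4},
    {"x":0.05,"y":0.004,"z":-0.01,"wx":0,"wy":0,"wz":0,"grip":0.4},
    {"x":0.05,"y":0.004,"z":-0.01,"wx":0,"wy":0,"wz":0,"grip":0.4},
    {"x":0.05,"y":0.004,"z":0,"wx":0,"wy":0,"wz":0,"grip":0.4},
    {"x":0.05,"y":0.004,"z":0,"wx":0,"wy":0,"wz":0,"grip":0.4},
    {"x":0.05,"y":0.004,"z":0,"wx":0,"wy":0,"wz":0,"grip":0.4},
    {"x":0.03,"y":0.004,"z":0,"wx":0,"wy":0,"wz":0,"grip":0.4},
    {"x":0,"y":0,"z":0,"wx":0,"wy":0,"wz":0,"grip":0.4},
    {"x":0,"y":0,"z":0,"wx":0,"wy":0,"wz":0,"grip":0.4},
    {"x":0,"y":0,"z":0,"wx":0,"wy":0,"wz":0,"grip":0.4},
  ],
)

```text
clock: 5.92
eef_pos: [507.6, -88.5, 120.1]
eef_rot: [-3.141, -0.0, 1.569]
wrist_force: [-0.5, 0.3, -1.0]
finger_gap: 56.4
```

Run:
```python
from h import *
st=manip.read_state();print(st["clock"],st["eef_pos"],st["eef_rot"],st["finger_gap"],st["wrist_force"])
p,d=manip.camera("wrist");np.savez("pics/w4.npz",p=p,d=d);cv2.imwrite("pics/w4.png",p[:,:,::-1])
```

```text
5.925 [507.5713 -88.4711 120.1448] [-3.1411 -0.0001  1.5692] 56.39357071946207 [-0.4914  0.2764 -1.0268]
```

View pics/w4.png

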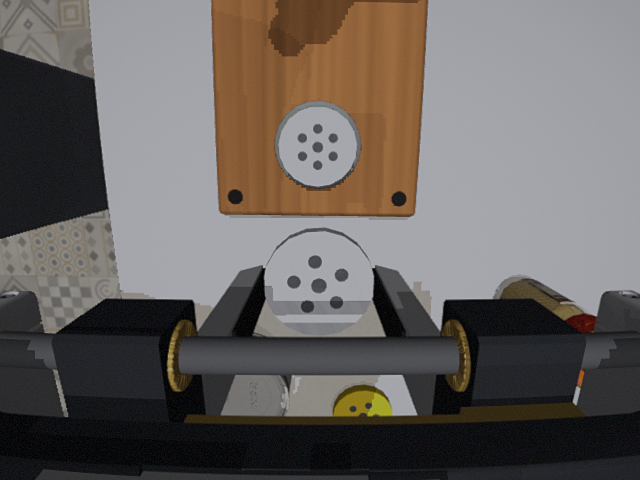

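The docked disc shows at (318,147) with six dots. The held disc is at (319,286), flat.

Run:
```python
from h import *
st=manip.read_state()
p=np.load("pics/w4.npz")["p"]
def dots(y0,y1,x0,x1,th,lo,hi):
    g=cv2.cvtColor(p,cv2.COLOR_RGB2GRAY)[y0:y1,x0:x1]
    k,l,s,cc=cv2.connectedComponentsWithStats((g<th).astype(np.uint8))
    return np.array([cc[i]+[x0,y0] for i in range(1,k) if lo<s[i,4]<hi])
D=dots(115,175,290,346,120,30,200);H=dots(240,330,270,370,90,60,300);print(len(D),len(H))
PD=onplane("wrist",D,32,st);PH=onplane("wrist",H,st["eef_pos"][2]+6.7,st)
print(PD.mean(0),PH.mean(0),PD.mean(0)-PH.mean(0))
r=pose(st)[1]; print(r.inv().apply(PD.mean(0)-PH.mean(0)))
```

```text
7 6
[507.5763 -16.7322  32.    ] [508.3985 -88.3198 126.9084] [ -0.8222  71.5876 -94.9084]
[71.5832 -0.8956 94.911 ]
```

Emit:
play_rows(
  commands=[
    {"x":0.036,"y":-0.0008,"z":0,"wx":0,"wy":0,"wz":0,"grip":0.4},
    {"x":0.0355,"y":0,"z":0.01,"wx":0,"wy":0,"wz":0,"grip":0.4},
    {"x":0,"y":0,"z":0.03,"wx":0,"wy":0,"wz":0,"grip":0.4},
    {"x":0,"y":0,"z":0.025,"wx":0,"wy":0,"wz":0,"grip":0.4},
    {"x":0,"y":0,"z":0.01,"wx":0,"wy":0,"wz":0,"grip":0.4},
    {"x":0,"y":0,"z":0.004,"wx":0,"wy":0,"wz":0,"grip":0.4},
    {"x":0,"y":0,"z":0.003,"wx":0,"wy":0,"wz":0,"grip":0.4},
    {"x":0,"y":0,"z":0.0015,"wx":0,"wy":0,"wz":0,"grip":0.4},
    {"x":0,"y":0,"z":0,"wx":0,"wy":0,"wz":0,"grip":0.4},
    {"x":0,"y":0,"z":0,"wx":0,"wy":0,"wz":0,"grip":0.4},
    {"x":0,"y":0,"z":0,"wx":0,"wy":0,"wz":0,"grip":0.4},
  ],
)

```text
clock: 7.35
eef_pos: [507.0, -16.1, 37.1]
eef_rot: [3.141, 0.0, 1.57]
wrist_force: [0.8, 0.7, -1.8]
finger_gap: 56.1
```

Run:
```python
from h import *
st=manip.read_state();print(st["clock"],st["eef_pos"],st["eef_rot"],st["finger_gap"],st["wrist_force"])
for n in("wrist","top"):
    p,d=manip.camera(n);np.savez(f"pics/{n}5.npz",p=p,d=d);cv2.imwrite(f"pics/{n}5.png",p[:,:,::-1])
```

```text
7.35 [507.0475 -16.0731  37.0731] [3.1414 0.     1.5705] 56.05015642575177 [ 0.8314  0.7228 -1.7938]
```

View pics/wrist5.png

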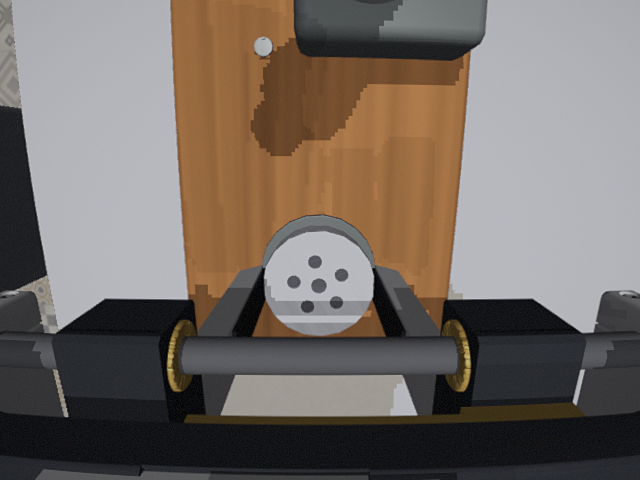

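Emit:
play_rows(
  commands=[
    {"x":0,"y":0,"z":0.0006,"wx":0,"wy":0,"wz":0,"grip":0.4},
    {"x":0,"y":0,"z":0.0006,"wx":0,"wy":0,"wz":0,"grip":0.4},
    {"x":0,"y":0,"z":0,"wx":0,"wy":0,"wz":0,"grip":0.4},
    {"x":0,"y":0,"z":0,"wx":0,"wy":0,"wz":0,"grip":0.4},
  ],
)

```text
clock: 7.95
eef_pos: [507.0, -16.1, 35.7]
eef_rot: [-3.142, -0.0, 1.57]
wrist_force: [0.4, -1.3, -1.3]
finger_gap: 55.8
```

Emit:
play_rows(
  commands=[
    {"x":0,"y":0,"z":0.0004,"wx":0,"wy":0,"wz":0,"grip":0.4},
    {"x":0,"y":0,"z":0,"wx":0,"wy":0,"wz":0,"grip":0.4},
    {"x":0,"y":0,"z":0,"wx":0,"wy":0,"wz":0,"grip":0.66},
    {"x":0,"y":0,"z":0,"wx":0,"wy":0,"wz":0,"grip":0.8},
    {"x":0,"y":0,"z":0,"wx":0,"wy":0,"wz":0,"grip":1},
    {"x":0,"y":0,"z":0,"wx":0,"wy":0,"wz":0,"grip":1},
    {"x":0,"y":0,"z":0,"wx":0,"wy":0,"wz":0,"grip":1},
    {"x":0,"y":0,"z":0,"wx":0,"wy":0,"wz":0,"grip":1},
    {"x":0,"y":0,"z":-0.01,"wx":0,"wy":0,"wz":0,"grip":1},
    {"x":0,"y":0,"z":-0.03,"wx":0,"wy":0,"wz":0,"grip":1},
    {"x":0,"y":0,"z":-0.04,"wx":0,"wy":0,"wz":0,"grip":1},
    {"x":-0.04,"y":0,"z":-0.03,"wx":0,"wy":0,"wz":0,"grip":1},
    {"x":-0.03,"y":0,"z":0,"wx":0,"wy":0,"wz":0,"grip":1},
    {"x":0,"y":0,"z":0,"wx":0,"wy":0,"wz":0,"grip":1},
    {"x":0,"y":0,"z":0,"wx":0,"wy":0,"wz":0,"grip":1},
  ],
)

```text
clock: 9.82
eef_pos: [506.9, -85.6, 145.5]
eef_rot: [-3.141, -0.0, 1.57]
wrist_force: [-0.2, 0.3, -0.6]
finger_gap: 94.1
```

Run:
```python
from h import *
st=manip.read_state();print(st["clock"],st["eef_pos"],st["eef_rot"],st["finger_gap"],st["wrist_force"])
for n in("wrist","top"):
    p,d=manip.camera(n);np.savez(f"pics/{n}6.npz",p=p,d=d);cv2.imwrite(f"pics/{n}6.png",p[:,:,::-1])
```

```text
9.825 [506.868  -85.5649 145.4726] [-3.1414 -0.0002  1.5704] 94.09897181369195 [-0.2409  0.343  -0.5807]
```

View pics/wrist6.png

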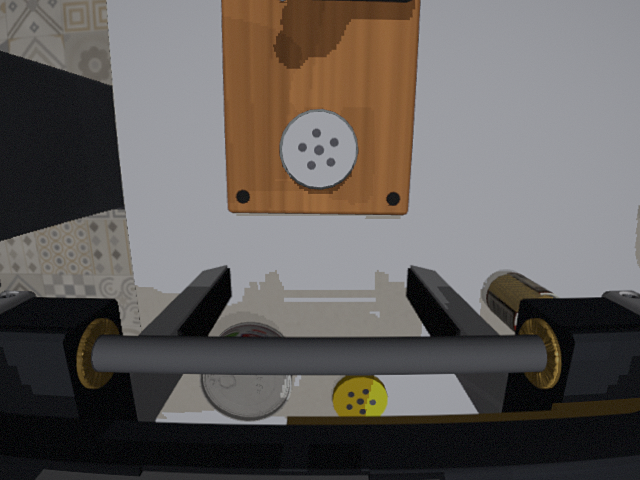

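View pics/top6.png

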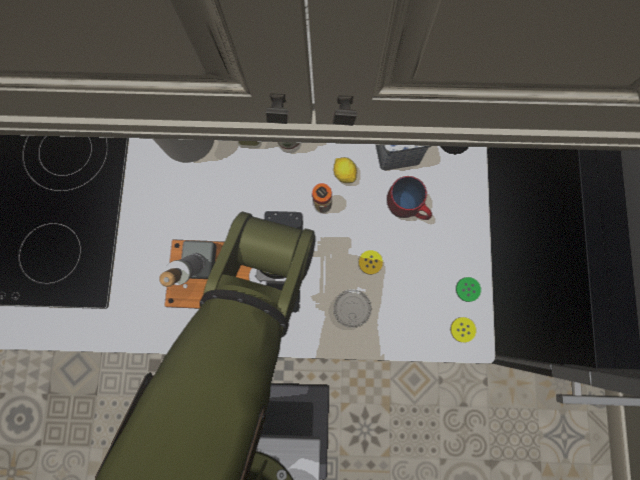

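Run:
```python
from h import *
st=manip.read_state()
a=np.load("pics/wrist6.npz");p,d=a["p"],a["d"]
g=cv2.cvtColor(p,cv2.COLOR_RGB2GRAY)[115:180,290:350]
k,l,s,cc=cv2.connectedComponentsWithStats((g<130).astype(np.uint8))
D=np.array([cc[i]+[290,115] for i in range(1,k) if 15<s[i,4]<200]);print(len(D))
print(onplane("wrist",D,42,st).mean(0))
C=cloud("wrist",d,st)[125:175,295:342].reshape(-1,3);C=C[abs(C[:,2]-42)<10]
c=C.mean(0);u,sv,vt=np.linalg.svd(C-c,full_matrices=False);print(c,vt[2])
# next: hover over knob
yaw=-.017;Rs=R.from_euler("z",yaw);ax=Rs.apply([-np.sin(np.radians(18)),0,np.cos(np.radians(18))])
B=np.array([527.7,132.9,62.])
zt=-ax; yt=Rs.apply([0,1,0]); xt=np.cross(yt,zt); Rt=R.from_matrix(np.c_[xt,yt,zt]);print(Rt.as_matrix())
for y2 in (1,):
    delta(B+(147+5+90)*ax+19*zt,Rt)
delta(np.array([400,40,300]),Rt)
delta(B+(147+90)*ax,R.from_matrix(np.c_[-xt,-yt,zt]))
```

```text
10
[507.9049 -14.8655  42.    ]
[507.2039 -15.3332  42.4641] [-0.0013  0.0006 -1.    ]
[[-0.9509  0.017   0.309 ]
 [ 0.0162  0.9999 -0.0053]
 [-0.309  -0.     -0.9511]]
now [506.922  -85.2342 145.2865] [-3.1412 -0.0002  1.5713] turn(tool,deg) [-13.9784 -14.2411 -88.1976] | shift in current axes mm [ 219.3544  -48.0534 -128.7419] | shift in target axes [   9.5054  218.4559 -138.5159]
now [506.922  -85.2342 145.2865] [-3.1412 -0.0002  1.5713] turn(tool,deg) [-13.9784 -14.2411 -88.1976] | shift in current axes mm [ 125.3193 -106.913  -154.6509] | shift in target axes [  55.8898  123.3985 -180.8351]
now [506.922  -85.2342 145.2865] [-3.1412 -0.0002  1.5713] turn(tool,deg) [-14.3089  14.0449  90.1829] | shift in current axes mm [ 219.4327  -52.384  -142.0551] | shift in target axes [  -9.5054 -218.4559 -152.5159]
```

Emit:
play_rows(
  commands=[
    {"x":0,"y":0,"z":-0.043,"wx":0,"wy":0,"wz":0,"grip":1},
    {"x":0,"y":0,"z":-0.043,"wx":0,"wy":0,"wz":0,"grip":1},
    {"x":0,"y":0,"z":-0.043,"wx":0,"wy":0,"wz":0,"grip":1},
    {"x":0,"y":0,"z":0,"wx":0,"wy":0,"wz":-8.9,"grip":1},
    {"x":0,"y":0,"z":0,"wx":0,"wy":0,"wz":-8.9,"grip":1},
    {"x":0,"y":0,"z":0,"wx":0,"wy":0,"wz":-8.9,"grip":1},
    {"x":0,"y":0,"z":0,"wx":0,"wy":0,"wz":-8.9,"grip":1},
    {"x":0,"y":0,"z":0,"wx":0,"wy":0,"wz":-8.9,"grip":1},
    {"x":0,"y":0,"z":0,"wx":0,"wy":0,"wz":-8.9,"grip":1},
    {"x":0,"y":0,"z":0,"wx":0,"wy":0,"wz":-8.9,"grip":1},
    {"x":0,"y":0,"z":0,"wx":0,"wy":0,"wz":-8.9,"grip":1},
    {"x":0,"y":0,"z":0,"wx":0,"wy":0,"wz":-8.9,"grip":1},
    {"x":0,"y":0,"z":0,"wx":0,"wy":0,"wz":-8.9,"grip":1},
    {"x":0,"y":0,"z":0,"wx":0,"wy":-9,"wz":0,"grip":1},
    {"x":0,"y":0,"z":0,"wx":0,"wy":-9,"wz":0,"grip":1},
    {"x":0,"y":0,"z":0,"wx":0,"wy":0,"wz":0,"grip":1},
    {"x":0,"y":0,"z":0,"wx":0,"wy":0,"wz":0,"grip":1},
  ],
)

```text
clock: 12.05
eef_pos: [507.2, -85.7, 274.8]
eef_rot: [3.142, 0.312, 3.124]
wrist_force: [0.2, -0.5, 0.3]
finger_gap: 94.2
```

```bash
cat >> h.py <<'E'
yaw=-.017;Rs=R.from_euler("z",yaw);ax=Rs.apply([-np.sin(np.radians(18)),0,np.cos(np.radians(18))])
B=np.array([527.7,132.9,62.])
Rt=R.from_matrix(np.c_[np.cross(Rs.apply([0,1,0]),-ax),Rs.apply([0,1,0]),-ax])
E
python3 - <<'E'
from h import *
st=manip.read_state();print(st["clock"],st["joints"])
delta(B+223*ax,Rt)
E
```

```text
12.05 [-0.2809 -0.0096  1.7436  0.0897  1.1072 -1.8625]
now [507.2184 -85.7186 274.7712] [3.1416 0.3122 3.1244] turn(tool,deg) [-0.0022 -0.112  -0.0102] | shift in current axes mm [ 49.8773 218.9256 -15.3738] | shift in target axes [ 49.808  218.9351 -15.4627]
```

Emit:
play_rows(
  commands=[
    {"x":0.0125,"y":0.05,"z":-0.004,"wx":0,"wy":0,"wz":0,"grip":1},
    {"x":0.0125,"y":0.055,"z":-0.004,"wx":0,"wy":0,"wz":0,"grip":1},
    {"x":0.0125,"y":0.057,"z":-0.004,"wx":0,"wy":0,"wz":0,"grip":1},
    {"x":0.0125,"y":0.057,"z":-0.004,"wx":0,"wy":0,"wz":0,"grip":1},
    {"x":0,"y":0,"z":0,"wx":0,"wy":0,"wz":0,"grip":1},
    {"x":0,"y":0,"z":0,"wx":0,"wy":0,"wz":0,"grip":1},
    {"x":0,"y":0,"z":0,"wx":0,"wy":0,"wz":0,"grip":1},
  ],
)

```text
clock: 12.92
eef_pos: [458.9, 132.8, 274.0]
eef_rot: [-3.141, 0.313, 3.122]
wrist_force: [-1.0, -0.2, 0.4]
finger_gap: 94.1
```

Run:
```python
from h import *
st=manip.read_state();print(st["clock"],st["eef_pos"],st["eef_rot"],st["joints"]);delta(B+223*ax,Rt)
for n in("wrist","top","scene"):
    p,d=manip.camera(n);np.savez(f"pics/{n}7.npz",p=p,d=d);cv2.imwrite(f"pics/{n}7.png",p[:,:,::-1])
print(project("wrist",[B+112*ax,B+127*ax,B+147*ax,B+167*ax],st))
```

```text
12.925 [458.8753 132.8044 274.036 ] [-3.1411  0.3134  3.1221] [ 0.2522 -0.0896  1.8216 -0.0931  1.1088 -1.2701]
now [458.8753 132.8044 274.036 ] [-3.1411  0.3134  3.1221] turn(tool,deg) [-0.0722 -0.0444 -0.1342] | shift in current axes mm [ 0.0806  1.2652 -0.0789] | shift in target axes [ 0.0776  1.2655 -0.0774]
[[320.3039 234.6664]
 [320.3793 238.777 ]
 [320.4929 244.9662]
 [320.6245 252.1414]]
```

View pics/wrist7.png

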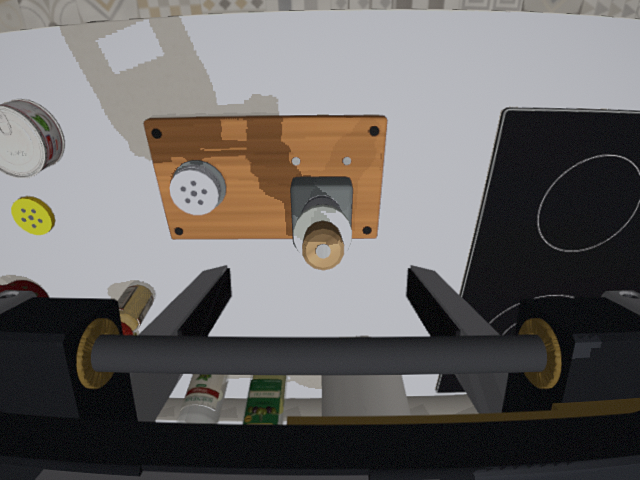

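View pics/scene7.png

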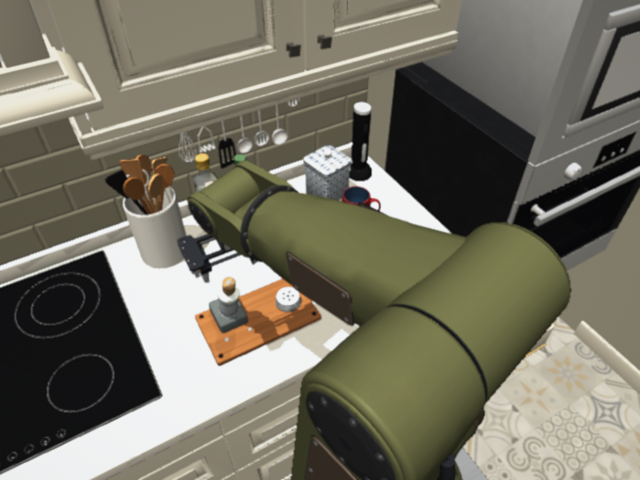

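View pics/top7.png

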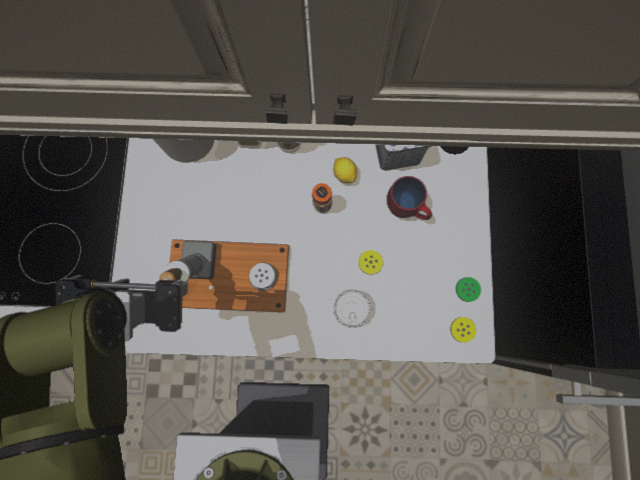

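Run:
```python
from h import *
st=manip.read_state()
p=np.load("pics/wrist7.npz")["p"]
cv2.imwrite("pics/k7.png",cv2.resize(p[160:290,260:390],None,fx=5,fy=5,interpolation=cv2.INTER_CUBIC)[:,:,::-1])
g=cv2.cvtColor(p,cv2.COLOR_RGB2GRAY)
k,l,s,cc=cv2.connectedComponentsWithStats((g[110:260,140:395]<50).astype(np.uint8))
for i in range(1,k):
    if 15<s[i,4]<200: 
        q=cc[i]+[140,110];print("dark",q,s[i,4],onplane("wrist",[q],18,st)[0])
s5=np.array([(135,127),(660,151),(642,428),(104,404)])/5+[150,220]-.4
print("top screws",onplane("top",s5,18))
g2=g[165:215,170:222]
k,l,s,cc=cv2.connectedComponentsWithStats((g2<120).astype(np.uint8))
for i in range(1,k):
    if 10<s[i,4]<100:
        q=cc[i]+[170,165];print("dot",q,s[i,4],onplane("wrist",[q],42,st)[0])
q=np.load("pics/scene7.npz")["p"];cv2.imwrite("pics/s7.png",cv2.resize(q[260:350,180:320],None,fx=5,fy=5,interpolation=cv2.INTER_CUBIC)[:,:,::-1])
print(project("scene",[B+112*ax,B+127*ax,B+147*ax,B+167*ax])-[180,260])
```

```text
dark [303. 116.] 27 [428.075 116.038  18.   ]
dark [344. 116.] 33 [428.9067 161.7281  18.    ]
dark [373.7945 130.5479] 73 [445.6144 195.9017  18.    ]
dark [156.1772 133.2785] 79 [442.3959 -54.4842  18.    ]
dark [321.7382 227.0262] 191 [570.5224 134.8808  18.    ]
dark [366.6667 229.8222] 45 [575.851  194.1277  18.    ]
dark [178.4    230.8222] 45 [572.5502 -56.4872  18.    ]
top screws [[576.1154 191.9807  18.    ]
 [571.5471 -57.6717  18.    ]
 [441.3872 -55.6148  18.    ]
 [445.4476 194.1588  18.    ]]
dot [193.     182.7647] 17 [495.0951 -13.6556  42.    ]
dot [182.7778 188.5   ] 18 [501.9355 -27.2599  42.    ]
dot [203.8333 191.2778] 18 [506.1071  -2.8463  42.    ]
dot [193.44 193.08] 25 [508.0858 -15.6944  42.    ]
dot [187.3333 200.4667] 15 [517.4477 -25.0002  42.    ]
dot [200.1111 201.9444] 18 [519.7636  -9.8751  42.    ]
dot [179.9259 213.3333] 27 [534.4083 -37.7922  42.    ]
dot [214.7805 213.    ] 41 [534.9292   5.3767  42.    ]
[[48.8258 31.2035]
 [48.824  28.5751]
 [48.8219 24.9769]
 [48.82   21.2669]]
```

View pics/k7.png

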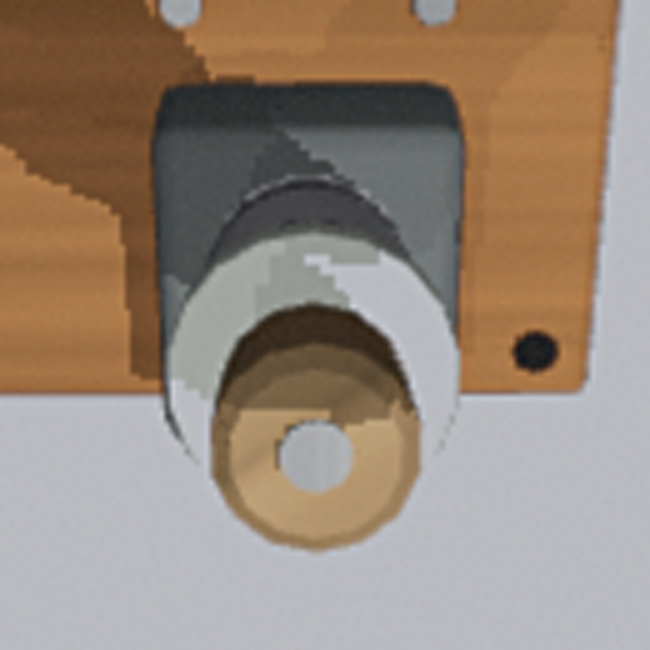

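View pics/s7.png

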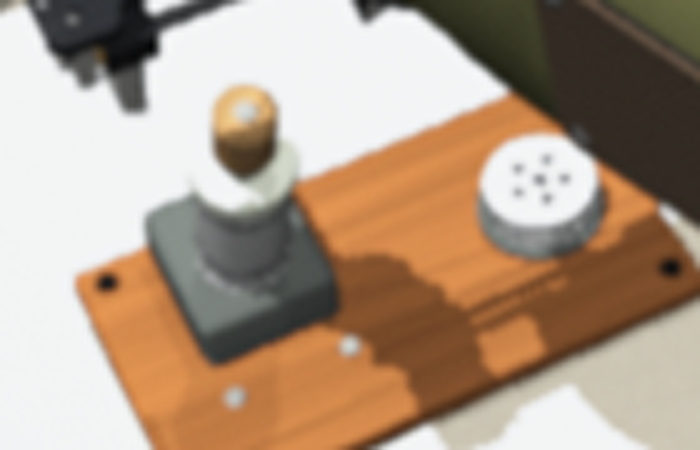

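Emit:
play_rows(
  commands=[
    {"x":0,"y":0.0023,"z":0.015,"wx":0,"wy":0,"wz":0,"grip":1},
    {"x":0,"y":0,"z":0.02,"wx":0,"wy":0,"wz":0,"grip":1},
    {"x":0,"y":0,"z":0.015,"wx":0,"wy":0,"wz":0,"grip":1},
    {"x":0,"y":0,"z":0,"wx":0,"wy":0,"wz":0,"grip":1},
    {"x":0,"y":0,"z":0,"wx":0,"wy":0,"wz":0,"grip":1},
    {"x":0,"y":0,"z":0,"wx":0,"wy":0,"wz":0,"grip":1},
  ],
)

```text
clock: 13.82
eef_pos: [474.0, 135.9, 227.2]
eef_rot: [3.141, 0.315, 3.124]
wrist_force: [-0.2, -0.2, 0.2]
finger_gap: 93.9
```

Run:
```python
from h import *
st=manip.read_state();print(st["clock"],st["eef_pos"],st["eef_rot"])
p,d=manip.camera("wrist");np.savez("pics/w8.npz",p=p,d=d);cv2.imwrite("pics/w8.png",p[:,:,::-1])
cv2.imwrite("pics/k8.png",cv2.resize(p[180:310,250:390],None,fx=5,fy=5,interpolation=cv2.INTER_CUBIC)[:,:,::-1])
print(project("wrist",[B+112*ax,B+127*ax,B+147*ax,B+167*ax],st))
hsv=cv2.cvtColor(p,cv2.COLOR_RGB2HSV)
C=cloud("wrist",d,st);r=pose(st)[1]
T=r.inv().apply((C-st["eef_pos"]).reshape(-1,3)).reshape(C.shape)
m=(hsv[...,0]>8)&(hsv[...,0]<22)&(hsv[...,1]>60)&(T[...,2]<25)&(T[...,2]>-20)&(d>0);m[:200]=0;m[340:]=0;m[:,:260]=0;m[:,390:]=0
ys,xs=np.nonzero(m);print(len(xs),xs.min(),xs.max(),ys.min(),ys.max(),T[m].min(0),T[m].max(0),np.median(T[m],0))
```

```text
13.825 [474.0093 135.9193 227.2016] [3.1413 0.3152 3.1237]
[[315.6756 249.9783]
 [315.508  255.9138]
 [315.2496 265.0731]
 [314.9406 276.039 ]]
2050 292 343 240 297 [-13.242  -15.0425   4.0923] [16.4383 13.5506 24.9803] [ 5.4508 -0.9626  6.6521]
```

View pics/k8.png

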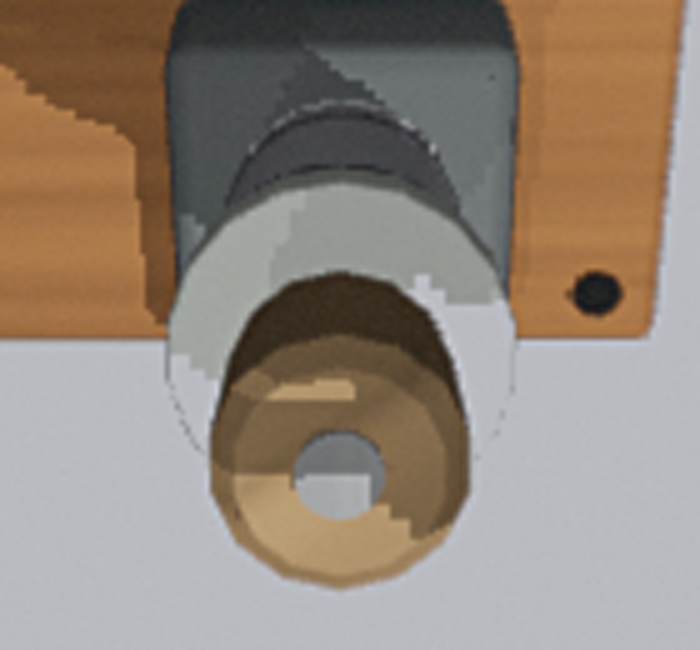

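Emit:
play_rows(
  commands=[
    {"x":0.0005,"y":-0.0007,"z":0.01,"wx":0,"wy":0,"wz":0,"grip":1},
    {"x":0,"y":0,"z":0.014,"wx":0,"wy":0,"wz":0,"grip":1},
    {"x":0,"y":0,"z":0.012,"wx":0,"wy":0,"wz":0,"grip":1},
    {"x":0,"y":0,"z":0.006,"wx":0,"wy":0,"wz":0,"grip":1},
    {"x":0,"y":0,"z":0,"wx":0,"wy":0,"wz":0,"grip":1},
    {"x":0,"y":0,"z":0,"wx":0,"wy":0,"wz":0,"grip":1},
    {"x":0,"y":0,"z":0,"wx":0,"wy":0,"wz":0,"grip":1},
  ],
  squeeze=8,
)

```text
clock: 14.75
eef_pos: [486.5, 135.0, 186.9]
eef_rot: [3.141, 0.315, 3.124]
wrist_force: [0.2, 0.6, 0.2]
finger_gap: 93.6
```

Run:
```python
from h import *
st=manip.read_state();print(st["clock"],st["eef_pos"],st["eef_rot"],st["wrist_force"],st["moment"])
p,d=manip.camera("wrist");cv2.imwrite("pics/w9.png",p[:,:,::-1])
```

```text
14.75 [486.4563 135.0023 186.8616] [3.1414 0.3148 3.1237] [0.1916 0.5578 0.2043] [-0.0132 -0.0194  0.0044]
```

View pics/w9.png

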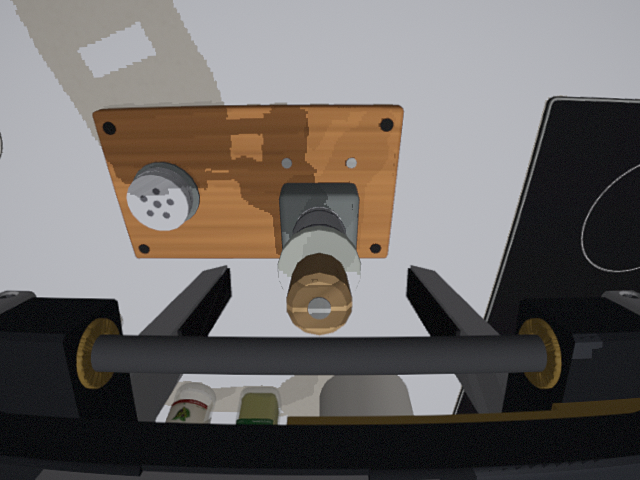

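Emit:
play_rows(
  commands=[
    {"x":0,"y":0,"z":0,"wx":0,"wy":0,"wz":0,"grip":0.5},
    {"x":0,"y":0,"z":0,"wx":0,"wy":0,"wz":0,"grip":0.4},
    {"x":0,"y":0,"z":0,"wx":0,"wy":0,"wz":0,"grip":0.35},
    {"x":0,"y":0,"z":0,"wx":0,"wy":0,"wz":0,"grip":0.32},
    {"x":0,"y":0,"z":0,"wx":0,"wy":0,"wz":0,"grip":0.3},
    {"x":0,"y":0,"z":0,"wx":0,"wy":0,"wz":0,"grip":0.28},
    {"x":0,"y":0,"z":0,"wx":0,"wy":0,"wz":0,"grip":0.26},
    {"x":0,"y":0,"z":0,"wx":0,"wy":0,"wz":0,"grip":0.25},
    {"x":0,"y":0,"z":0,"wx":0,"wy":0,"wz":0,"grip":0.25},
    {"x":0,"y":0,"z":0,"wx":0,"wy":0,"wz":0,"grip":0.25},
    {"x":0,"y":0,"z":0,"wx":0,"wy":0,"wz":0,"grip":0.25},
  ],
  squeeze=8,
)

```text
clock: 16.18
eef_pos: [486.4, 134.9, 186.5]
eef_rot: [-3.142, 0.314, 3.124]
wrist_force: [0.3, 0.3, 0.1]
finger_gap: 30.1
```

Run:
```python
from h import *
st=manip.read_state();print(st["clock"],st["eef_pos"],st["eef_rot"],st["wrist_force"],st["moment"],st["finger_gap"])
```

```text
16.175 [486.3574 134.934  186.4539] [-3.1416  0.3141  3.1238] [0.2883 0.3298 0.0874] [0.2078 0.0067 0.0091] 30.064991930403174
```

Emit:
play_rows(
  commands=[
    {"x":0,"y":0,"z":0,"wx":0,"wy":0,"wz":0,"grip":0.1},
    {"x":0,"y":0,"z":0,"wx":0,"wy":0,"wz":0,"grip":0.1},
    {"x":0,"y":0,"z":-0.001,"wx":0,"wy":0,"wz":0,"grip":0.1},
    {"x":0,"y":0,"z":-0.002,"wx":0,"wy":0,"wz":0,"grip":0.1},
    {"x":0,"y":0,"z":-0.003,"wx":0,"wy":0,"wz":0,"grip":0.1},
    {"x":0,"y":0,"z":-0.003,"wx":0,"wy":0,"wz":0,"grip":0.1},
    {"x":0,"y":0,"z":-0.003,"wx":0,"wy":0,"wz":0,"grip":0.1},
    {"x":0,"y":0,"z":0,"wx":0,"wy":0,"wz":0,"grip":0.1},
  ],
  squeeze=10,
)

```text
clock: 17.18
eef_pos: [482.7, 135.0, 198.2]
eef_rot: [3.142, 0.315, 3.124]
wrist_force: [0.4, 0.6, -0.6]
finger_gap: 29.9
```

Run:
```python
from h import *
st=manip.read_state();print(st["clock"],st["eef_pos"],st["eef_rot"],st["wrist_force"],st["moment"],st["finger_gap"])
p,d=manip.camera("scene");cv2.imwrite("pics/s10.png",cv2.resize(p[230:350,160:320],None,fx=5,fy=5,interpolation=cv2.INTER_CUBIC)[:,:,::-1])
p,d=manip.camera("wrist");cv2.imwrite("pics/w10.png",p[:,:,::-1])
```

```text
17.175 [482.669  135.0364 198.1577] [3.1415 0.3145 3.1238] [ 0.4291  0.5662 -0.5633] [ 0.065   0.0893 -0.0572] 29.91271500743657
```

View pics/s10.png

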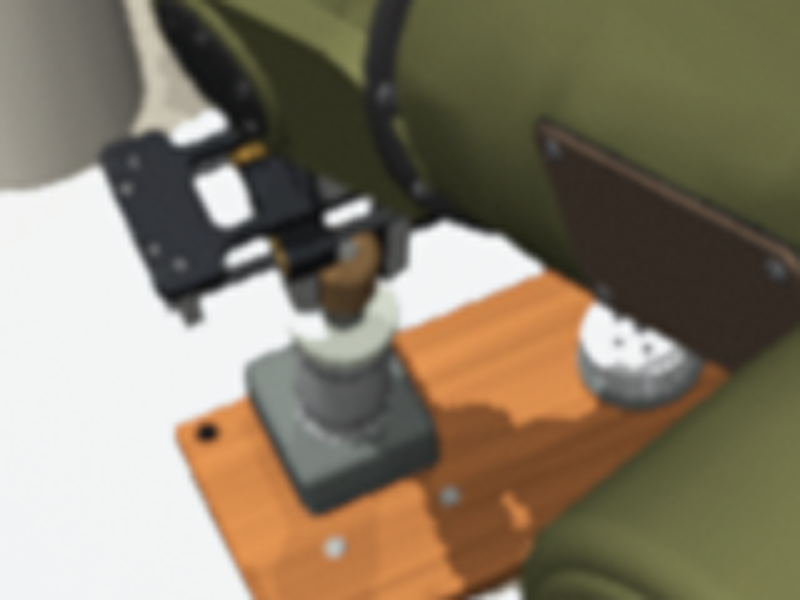

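View pics/w10.png

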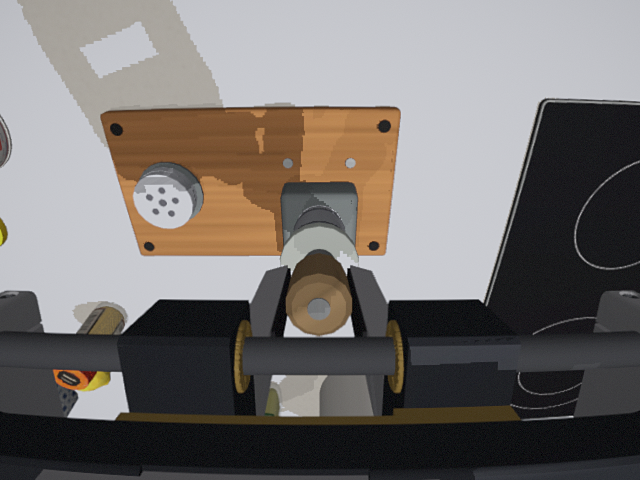

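Emit:
play_rows(
  commands=[
    {"x":0,"y":0,"z":-0.002,"wx":0,"wy":0,"wz":0,"grip":0.1},
    {"x":0,"y":0,"z":-0.004,"wx":0,"wy":0,"wz":0,"grip":0.1},
    {"x":0,"y":0,"z":-0.004,"wx":0,"wy":0,"wz":0,"grip":0.1},
    {"x":0,"y":0,"z":-0.004,"wx":0,"wy":0,"wz":0,"grip":0.1},
    {"x":0,"y":0,"z":-0.004,"wx":0,"wy":0,"wz":0,"grip":0.1},
    {"x":0,"y":0,"z":-0.004,"wx":0,"wy":0,"wz":0,"grip":0.1},
    {"x":0,"y":0,"z":-0.003,"wx":0,"wy":0,"wz":0,"grip":0.1},
  ],
)

```text
clock: 18.15
eef_pos: [474.9, 135.2, 222.0]
eef_rot: [3.142, 0.314, 3.124]
wrist_force: [-0.3, 0.5, -0.3]
finger_gap: 29.6
```

Run:
```python
from h import *
st=manip.read_state();print(st["clock"],st["eef_pos"],st["eef_rot"],st["wrist_force"],st["moment"],st["finger_gap"])
p,d=manip.camera("wrist");cv2.imwrite("pics/w11.png",p[180:360,220:420][:,:,::-1])
```

```text
18.15 [474.8844 135.1682 221.9563] [3.1415 0.3143 3.1238] [-0.3138  0.4521 -0.265 ] [ 0.0754  0.0818 -0.025 ] 29.645296544970826
```

View pics/w11.png

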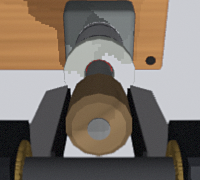

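Emit:
play_rows(
  commands=[
    {"x":0,"y":0,"z":-0.002,"wx":0,"wy":0,"wz":0,"grip":0.1},
    {"x":0,"y":0,"z":-0.004,"wx":0,"wy":0,"wz":0,"grip":0.1},
    {"x":0,"y":0,"z":-0.004,"wx":0,"wy":0,"wz":0,"grip":0.1},
    {"x":0,"y":0,"z":-0.004,"wx":0,"wy":0,"wz":0,"grip":0.1},
    {"x":0,"y":0,"z":-0.004,"wx":0,"wy":0,"wz":0,"grip":0.1},
    {"x":0,"y":0,"z":-0.004,"wx":0,"wy":0,"wz":0,"grip":0.1},
    {"x":0,"y":0,"z":-0.003,"wx":0,"wy":0,"wz":0,"grip":0.1},
    {"x":0,"y":0,"z":0,"wx":0,"wy":0,"wz":0,"grip":0.1},
    {"x":0,"y":0,"z":0,"wx":0,"wy":0,"wz":0,"grip":0.1},
    {"x":0,"y":0,"z":0,"wx":0,"wy":0,"wz":0,"grip":0.1},
    {"x":0,"y":0,"z":0,"wx":0,"wy":0,"wz":0,"grip":0.1},
  ],
)

```text
clock: 19.58
eef_pos: [467.2, 135.3, 245.3]
eef_rot: [-3.142, 0.314, 3.124]
wrist_force: [-0.3, 0.3, -0.7]
finger_gap: 29.9
```

Run:
```python
from h import *
st=manip.read_state();print(st["clock"],st["eef_pos"],st["eef_rot"],st["wrist_force"],st["moment"],st["finger_gap"],"drawn",(st["eef_pos"][2]-186.5)/.951)
p,d=manip.camera("wrist");np.savez("pics/w12.npz",p=p,d=d);cv2.imwrite("pics/w12.png",p[:,:,::-1])
g=cv2.cvtColor(p,cv2.COLOR_RGB2GRAY)
p2,d=manip.camera("scene");cv2.imwrite("pics/s12.png",cv2.resize(p2[210:350,160:320],None,fx=5,fy=4.2,interpolation=cv2.INTER_CUBIC)[:,:,::-1])
p3,d=manip.camera("top");cv2.imwrite("pics/t12.png",p3[:,:,::-1])
```

```text
19.575 [467.1846 135.2828 245.3044] [-3.1415  0.3139  3.1238] [-0.272   0.2535 -0.7082] [0.0882 0.0593 0.014 ] 29.928360428982348 drawn 61.83423590673932
```

View pics/w12.png

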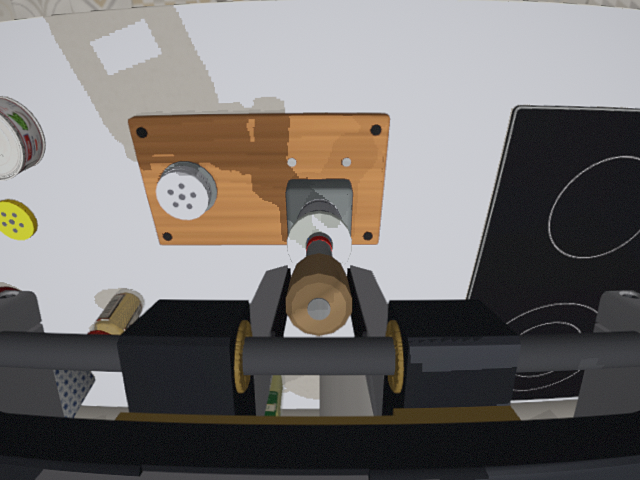

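View pics/s12.png

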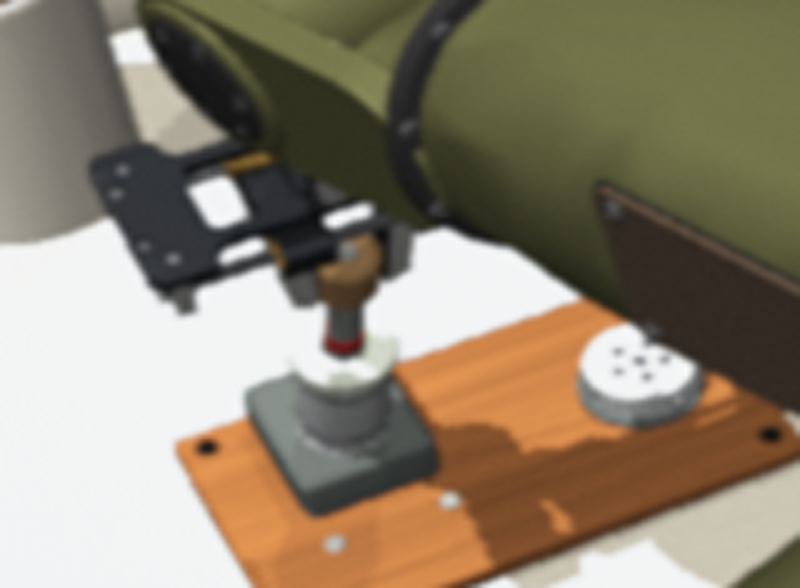

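View pics/t12.png

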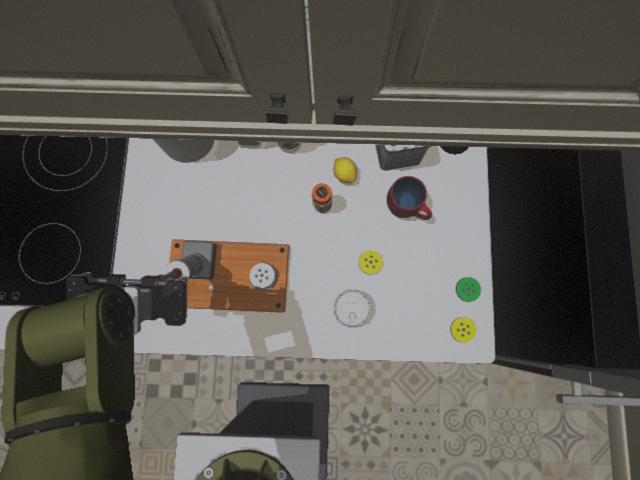

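Run:
```python
from h import *
p=np.load("pics/w12.npz")["p"]
a=cv2.resize(p[200:330,275:365],None,fx=4,fy=4,interpolation=cv2.INTER_CUBIC)
b=cv2.resize(p[150:230,145:230],(390,520*80*90//(85*130)),interpolation=cv2.INTER_CUBIC)
o=np.zeros((520,760,3),np.uint8);o[:,:360]=a;o[:b.shape[0],365:755]=b
cv2.imwrite("pics/z12.png",o[:,:,::-1])
t=cv2.imread("pics/t12.png")[...,::-1]
g=cv2.cvtColor(t,cv2.COLOR_RGB2GRAY)[260:292,247:279]
k,l,s,cc=cv2.connectedComponentsWithStats((g<130).astype(np.uint8))
q=[cc[i]+[247,260] for i in range(1,k) if 3<s[i,4]<30];print(np.array(q),s[1:,4]);print(onplane("top",q,42))
```

```text
[[259.2857 270.    ]
 [265.6    271.2   ]
 [256.     275.5   ]
 [261.2857 275.    ]
 [266.5    277.5   ]
 [260.5    280.5   ]] [517   7   5   6   7   4   4]
[[519.0382 -11.4651  42.    ]
 [516.6795 -26.0962  42.    ]
 [506.1814  -4.6804  42.    ]
 [507.6674 -16.7062  42.    ]
 [502.2704 -28.9507  42.    ]
 [495.0252 -15.6304  42.    ]]
```

View pics/z12.png

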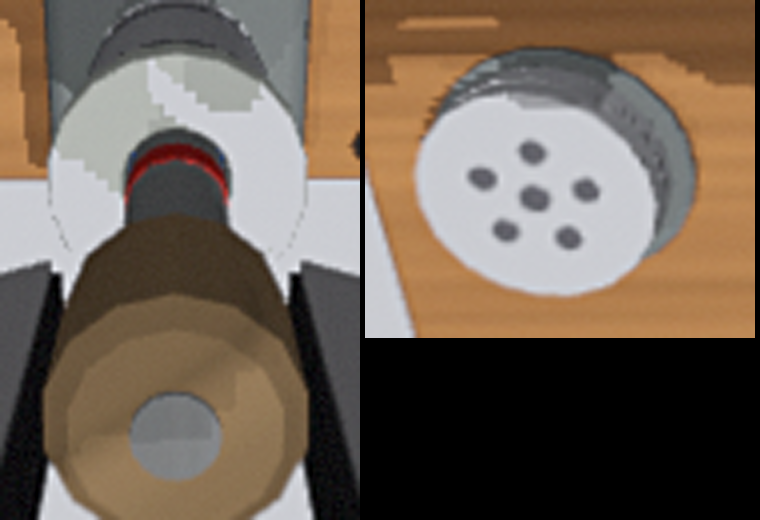

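The steel rod shows below the red ring at the collar, so the ring is fully out. The loose disc sits on the docked disc within about 1 mm. Everything is still, so I'm handing in.

```bash
python3 -c "
from cell import manip
s=manip.read_state();print(s['eef_pos'],abs(s['qd']).max(),s['finger_gap']);print(manip.sign_off())"
```

```text
[467.21493463 135.29121391 245.38903474] 0.0016854823533779858 29.477309611740367
the job is handed in; nothing more can be done
None
```

I put the white five-dot disc on the docked one and let go of it. I then gripped the plunger by its knob and drew it about 62 mm straight along the leaning barrel. I handed in at about 20 s with the plunger still gripped (10 N squeeze commanded) and held still.

**Last checks:**
- **Disc:** it lies flat, with its centre about 1 mm from the docked disc's centre as seen by the top camera.
- **Plunger:** the red ring is fully out, with bare steel showing below it. No blue shows above the collar. The knob did not slip in the grip, and the wrist force stayed below about 2 N.
- **Bystanders:** the tin, spice jar and mug look unmoved.

**Disagreements:**
- The wrist and top cameras differed by about 1.5 mm in y. I used the wrist camera, corrected by about 0.7 mm.
- The gripper reads about 56 mm on the 58 mm disc.
- One disc measurement counted 10 dots in place of 6, four of them false. I discarded it; a later top view with 6 clean dots gave the disc result above.

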